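Find the ripe persimmon with the sprung-pin tester

ROBOT

A 6-joint arm with a two-finger parallel gripper is mounted at the origin on the work surface. World frame = base frame: x ahead of the robot, y to its left, z up, the work surface at z = 0. Lengths are in mm, angles in rad, forces in N, time in s.
With the tool pointing down it reaches from about 275 to 775 mm from the base axis. Payload 14.6 kg.
Tool frame: the origin (TCP) lies between the finger pads; the fingertips stand 17 mm ahead of it and the grasp point (between the pads) lies 2 mm behind it; z points along the fingers, y is the direction in which the jaws open and shut (so a half turn about z gives the same grasp; the last joint's range is limited). The gripper opens to 85 mm and grips with 20 to 120 N. Pads are 22 mm wide; open, the fingers measure 114 mm over their backs; the gripper's body (76 mm by 85 mm) begins 54 mm behind the grasp point. The pads swing forward as they close: fully open they stand 13 mm farther back than shut.
Start: joints at [1.056, 0.263, -0.048, 1.259, 0, 1.415], TCP at [184.85, 491.384, 248.278] pointing down, gripper open.
Joint ranges: [-2.65, 2.65], [-0.89, 1.7], [-1.18, 1.37], [-2.13, 2.11], [-1.35, 1.29], [-3.14, 3.14]. Speed limits (rad/s): [1.89, 1.89, 2.57, 2.79, 3.14, 3.14].

INTERFACE

Orientations are given as a unit quaternion [x, y, z, w].
In Python, from workcell import ctrl, vision, ticket gives the robot as it stands.
- The arm moves only by the tool move_arm, never from a script. Its argument "increments" is a list of rows, each an object with "slide": the shift along the tool's x, y, z normalised to -1 to 1, where 1 is 300 mm, a list of three; "angular": the turn, a rotation vector about the tool's x, y, z normalised to -1 to 1, where 1 is pi/2 rad, a list of three. A call has 1 to 12 rows; each row is the pose to reach, as a shift and turn from the pose measured when the call began, along the tool's axes at that moment; what a row does not reach only later rows make up. A row lasts 1/10 s, in which the tool goes at most 50 mm and 8.59 degrees, less where a joint would pass 70% of its speed; a pose out of reach is approached as far as the arm can. A call with a number of a shift or a turn outside -1 to 1 is refused whole. A call with a gripper value outside its range is refused whole. "grip" is the opening, from 0 (shut) to 1 (fully open), set as the call begins (left out, the last holds). The fingers move at their own pace and stop on an object; "squeeze" is the grip in N (left out, the last holds). Time passes only in rows, so rows that repeat a pose let the fingers close. It gives the time, the measured TCP pose, the force and the opening at its end, in the units of the state.
- ctrl.state(): the state, without advancing time (a new reading comes with each control period).
- vision.camera(name): name is "scene" or "top"; returns (picture, depth): 400x640x3 uint8, blue, green, red; 400x640 float32, mm along the optical axis (not along the pixel's ray), 0 where there is no reading.
- vision.camera_info(name): a dict with "camera_matrix" (3x3 intrinsics, pixels), "rvec" (rotation vector, rad) and "tvec" (3), from world to camera coordinates, as OpenCV has them. Camera axes: x right, y down, z forward; pixel columns grow to the right and rows downward; lengths in mm; the calibration is good to about 2 mm. A picture is of the moment at which its call begins. camera_info takes no time and is no camera call.
- ticket.close_job(): hands the job in, once; it reports no verdict.
The state is a dict: "clock": time; "qpos": joint angles; "qvel": joint speeds; "tau": joint torques, N m; "ee_pos": TCP position; "orientation": TCP orientation; "ft_force": force on the tool from outside, world axes, zero at the start; "wrist_torque": the same for the moment, N m; "gripper_width": finger opening in mm.
Only numpy, scipy, OpenCV 4.12 (cv2) and the standard library are available. Lean on these libraries where they do the work, as an engineer would, in place of code of your own. Each camera call takes 0.05 s, during which the arm holds its last target. There are 200 camera calls.

TASK

One of the three persimmons on the wooden board is ripe enough for the baby's puree. Take the red fruit tester out of its stand and press its sprung pin straight down on the middle of the crowns, holding about 6 newtons for a second and never reaching 10 so as not to bruise any, until you find the one that sinks clearly deeper; then stand the tester back in its stand and set that persimmon down upright on the middle of the blue dish, leaving the other two on the board where they are and everything else undisturbed.

Things in the scene. Friction and masses are not known exactly. Their poses are not given: they have to be found in the camera images.
- fruit_a_center (a point): Centre of one of three orange persimmons that look alike and change places: loose, about 130 g, 60 mm across, squat, standing on a flat 36 mm underside 24 mm below this point; z up. Its crown is a flat spot 26 mm across, 24 to 29 mm above this point (varies). It sinks under load and keeps a dent.
- fruit_b_center (a point): Centre of one of three orange persimmons that look alike and change places: loose, about 130 g, 60 mm across, squat, standing on a flat 36 mm underside 24 mm below this point; z up. Its crown is a flat spot 26 mm across, 24 to 29 mm above this point (varies). It sinks under load and keeps a dent.
- fruit_c_center (a point): Centre of one of three orange persimmons that look alike and change places: loose, about 130 g, 60 mm across, squat, standing on a flat 36 mm underside 24 mm below this point; z up. Its crown is a flat spot 26 mm across, 24 to 29 mm above this point (varies). It sinks under load and keeps a dent.
- tester_grip (a point): Fruit tester, 150 g, loose, upright in its stand. This point: centre of its red handle, 26 x 26 mm square (x, y square to its faces), 35 mm up and down from here; z up. Under it a black flange 60 mm wide, underside 41 mm below this point; an aluminium barrel 28 mm wide to 66 mm below; a sprung steel pin 9 mm wide, its tip 91 mm below.
- pin (a joint): How far the tester's sprung pin is pushed up into its barrel, m: 0 free, 0.012 fully in, 0.67 mm per newton. With the fruit's own give, the tester must go down (beyond 1.5 N) about 2.1 mm per newton on the ripe persimmon and 0.9 mm per newton on an unripe one.
- crown_a (a joint): How far the crown of persimmon a is sunk in, m: 0 untouched, 0.009 at most. It starts to give at 1.5 N, then sinks 1.4 mm per further newton if ripe, 0.2 to 0.25 mm if unripe (6 N: about 6 mm against 1 mm). Let go, it comes back up to a lasting dent of about 2 mm if ripe, 0.4 mm if unripe. One of the three is ripe.
- crown_b (a joint): How far the crown of persimmon b is sunk in, m: 0 untouched, 0.009 at most. It starts to give at 1.5 N, then sinks 1.4 mm per further newton if ripe, 0.2 to 0.25 mm if unripe (6 N: about 6 mm against 1 mm). Let go, it comes back up to a lasting dent of about 2 mm if ripe, 0.4 mm if unripe. One of the three is ripe.
- crown_c (a joint): How far the crown of persimmon c is sunk in, m: 0 untouched, 0.009 at most. It starts to give at 1.5 N, then sinks 1.4 mm per further newton if ripe, 0.2 to 0.25 mm if unripe (6 N: about 6 mm against 1 mm). Let go, it comes back up to a lasting dent of about 2 mm if ripe, 0.4 mm if unripe. One of the three is ripe.
- stand: Fixed round wooden stand of the tester; origin at the centre of its foot, on the counter. Foot 92 mm wide; upright tube 72 mm wide outside, 44 mm inside, open at the top, rim 70 mm above the counter, inner floor at 6 mm. The tester hangs in it, pin down, flange on the rim, handle centre 111 mm above the counter.
- board: Fixed wooden board on which the persimmons stand, 130 mm (x) by 340 mm (y), 12 mm thick; origin at the centre of its underside on the counter. The fruits stand in a row along its y, about 110 mm apart.
- dish: Round flat blue ceramic dish with a white middle, 160 mm wide, 12 mm thick with a flat top, 500 g, loose; origin at the centre of its underside on the counter.
- tin: Bystander: closed aluminium formula tin, 99 mm wide, 125 mm tall, loose; origin under its centre.
- bottle: Bystander: empty clear plastic bottle with blue cap, 60 mm wide, 150 mm tall, light and loose; origin under its centre.
- scoop: Bystander: blue measuring scoop, cup 40 mm wide and 26 mm tall with a 60 mm handle along its x, loose; origin under the cup.
- tong: Bystander: stainless bottle tong lying flat, about 175 mm long along its x, 12 mm tall, loose; origin at its middle.
Mind the look-alikes: they are no part of the job. What is shaped like the part that bears fruit_b_center but turquoise is not meant.

How it is judged (in metres and radians):
On the way, in this order (a step that is already met when the one before it is completed fails the run):
1. the upright, hand-held tester sinks into the crown of the ripe persimmon (over 4 mm) for a moment (((contact force between tester and fruit_a above 3 N and value of joint crown_a above 0.004 m) or (contact force between tester and fruit_b above 3 N and value of joint crown_b above 0.004 m) or (contact force between tester and fruit_c above 3 N and value of joint crown_c above 0.004 m)) and contact force between tester and the fingers above 1 N and angle between tester_grip's own z axis and vertical below 0.2 rad), for 0.3 s.
2. the tester stands in its stand again, let go (horizontal distance between tester_grip and stand below 0.014 m and z of tester_grip in the frame of stand between 0.106 and 0.116 m and angle between tester_grip's own z axis and vertical below 0.1 rad and contact force between tester and the fingers below 0.1 N), for 0.2 s.
At the end, for the whole second after the job is handed in: The ripe persimmon (lasting dent over 1.2 mm) stands upright (0.15 rad) and still, centred on the dish within 35 mm; the tester is upright in its stand, flange on the rim (14 mm sideways, 5 mm in height); the two unripe persimmons and the dish are within 30 mm of where they were (((value of joint crown_a above 0.0012 m and horizontal distance between fruit_a_center and dish below 0.035 m and z of fruit_a_center in the frame of dish between 0.032 and 0.04 m and angle between fruit_a_center's own z axis and vertical below 0.15 rad and linear speed of fruit_a below 0.02 m/s and distance of each of fruit_b_center, fruit_c_center from where it was at the start of the episode below 0.03 m) or (value of joint crown_b above 0.0012 m and horizontal distance between fruit_b_center and dish below 0.035 m and z of fruit_b_center in the frame of dish between 0.032 and 0.04 m and angle between fruit_b_center's own z axis and vertical below 0.15 rad and linear speed of fruit_b below 0.02 m/s and distance of each of fruit_a_center, fruit_c_center from where it was at the start of the episode below 0.03 m) or (value of joint crown_c above 0.0012 m and horizontal distance between fruit_c_center and dish below 0.035 m and z of fruit_c_center in the frame of dish between 0.032 and 0.04 m and angle between fruit_c_center's own z axis and vertical below 0.15 rad and linear speed of fruit_c below 0.02 m/s and distance of each of fruit_a_center, fruit_b_center from where it was at the start of the episode below 0.03 m)) and horizontal distance between tester_grip and stand below 0.014 m and z of tester_grip in the frame of stand between 0.106 and 0.116 m and angle between tester_grip's own z axis and vertical below 0.1 rad and distance of dish from where it was at the start of the episode below 0.03 m); the robot touches nothing.
It fails at once if a persimmon is bruised: the tester presses it with 10 N or more (contact force between tester and fruit_a above 10 N or contact force between tester and fruit_b above 10 N or contact force between tester and fruit_c above 10 N).
It fails at once if a persimmon whose crown has not been found soft is lifted (over 30 mm) ((value of joint crown_a below 0.0012 m and height (world z) of fruit_a_center above 0.066 m) or (value of joint crown_b below 0.0012 m and height (world z) of fruit_b_center above 0.066 m) or (value of joint crown_c below 0.0012 m and height (world z) of fruit_c_center above 0.066 m)).
It fails at once if a persimmon is dropped or thrown (faster than 1.2 m/s) (linear speed of any of fruit_a, fruit_b, fruit_c above 1.2 m/s).
It fails at once if the tin, bottle, scoop, tong or dish is moved by more than 30 mm (distance of any of tin, bottle, scoop, tong, dish from where it was at the start of the episode above 0.03 m).
It also fails if it takes over 72 s, if anything falls off the work surface, if the arm or the gripper's body presses on something with over 40 N, if the wrist force passes 120 N, or if a joint passes its speed limit or range.

## Working session

There is one attempt and no reset: what is moved stays moved. The work goes in short steps, Python scripts to look and compute and a tool call to move; the robot and the scene stay as the last step left them, time stands still between calls to the robot, and variables do not carry over. Pictures are saved under pics/ and viewed, about 8 in all and at most 12, crops included, and the job is handed in when it is done.

Besides the shell and the picture viewer there is one more tool, called after ">>>" as name(argument=value, ...) on one line, values as JSON. move_arm: Moves the arm, as the interface text tells. Its arguments: {"type":"object","properties":{"increments":{"type":"array"},"grip":{"type":"number"},"squeeze":{"type":"number"}},"required":["increments"]}

```bash
mkdir -p pics
python3 - <<'E'
from workcell import ctrl, vision
import cv2,numpy as np
for n in("scene","top"):
    p,d=vision.camera(n); cv2.imwrite(f"pics/{n}0.png",p); np.save(f"{n}0.npy",d)
    i=vision.camera_info(n);print(n,i)
print(ctrl.state())
E
```

```text
scene {'camera_matrix': array([[410.127343  ,   0.        , 313.66688375],
       [  0.        , 410.127343  , 208.3776487 ],
       [  0.        ,   0.        ,   1.        ]]), 'rvec': array([ 2.11324296,  1.01322192, -0.47364079]), 'tvec': array([-323.39961081, -191.13835262, 1518.27034792])}
top {'camera_matrix': array([[475.35133091,   0.        , 302.67989169],
       [  0.        , 475.35133091, 203.65194109],
       [  0.        ,   0.        ,   1.        ]]), 'rvec': array([ 2.15655552, -2.12606983,  0.13148718]), 'tvec': array([  -7.49762839,  542.97125438, 1106.0436889 ])}
{'clock': 0.1, 'qpos': array([ 1.05570279e+00,  2.63446520e-01, -4.88502310e-02,  1.25940222e+00,
       -1.86712153e-05,  1.41550574e+00]), 'qvel': array([-1.43640476e-04,  8.25662251e-05,  4.60788313e-03,  2.11186227e-03,
       -9.55097005e-04,  1.00016637e-03]), 'tau': array([ 1.53657857e-03, -6.38576603e+01,  3.85067475e+01,  9.95459268e-03,
       -2.03974460e-04, -1.15966645e-05]), 'ee_pos': array([184.73994201, 491.18213565, 247.89652111]), 'orientation': array([ 1.78932615e-01,  9.83861228e-01, -4.29275062e-04, -1.39646380e-04]), 'ft_force': array([-0.53272789, -0.96066027, -0.04270129]), 'wrist_torque': array([ 0.00127684, -0.02966626, -0.00386364]), 'gripper_width': 85.52842879569178}
```

View pics/top0.png

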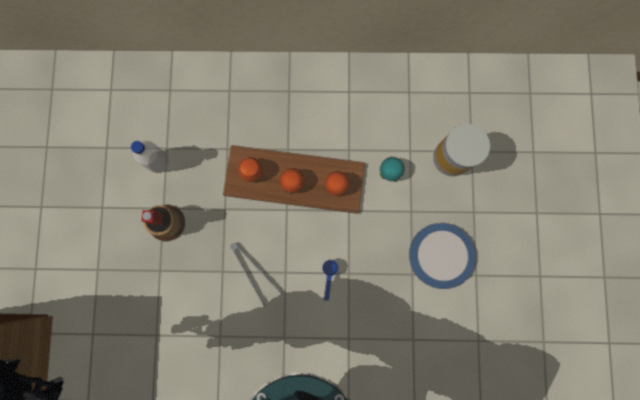

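View pics/scene0.png

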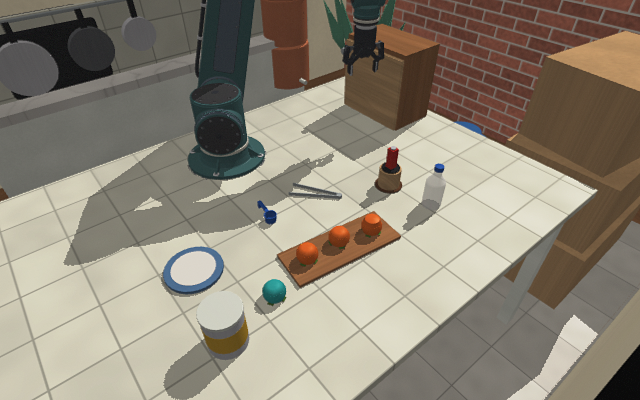

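Top view: the persimmons are the orange fruits at (250,169), (291,181) and (337,183). The turquoise look-alike at (392,169) is off the board and the wrong colour, so it's not meant. The red tester is at (150,215), the dish at (443,255), the bottle at (145,155), the tong at (260,272) and the scoop at (330,275).

```bash
cat > h.py <<'E'
import cv2,numpy as np
from workcell import ctrl,vision
def cam(n):
    i=vision.camera_info(n);R=cv2.Rodrigues(i["rvec"])[0];return i["camera_matrix"],R,np.array(i["tvec"]).ravel()
def plane(n,uv,z):
    K,R,t=cam(n);c=-R.T@t;d=R.T@np.linalg.inv(K)@np.array([uv[0],uv[1],1.]);return c+d*(z-c[2])/d[2]
def cloud(n,d,m):
    K,R,t=cam(n);v,u=np.nonzero(m&(d>0));z=d[v,u];P=np.linalg.inv(K)@np.vstack([u,v,np.ones_like(u)])*z
    return (R.T@(P-t[:,None])).T
def blobs(p,lo,hi,amin=40):
    hsv=cv2.cvtColor(p,cv2.COLOR_BGR2HSV);m=cv2.inRange(hsv,lo,hi)
    n,l,s,c=cv2.connectedComponentsWithStats(m)
    return [(c[i],s[i],l==i) for i in range(1,n) if s[i][4]>=amin]
E
cat > m1.py <<'E'
from h import *
np.set_printoptions(precision=1,suppress=True)
for n in("top","scene"):
    p=cv2.imread(f"pics/{n}0.png");d=np.load(f"{n}0.npy")
    for nm,lo,hi in(("orange",(3,190,110),(13,255,255)),("red",(0,150,60),(3,255,255)),("red2",(172,150,60),(180,255,255)),("blue",(105,120,50),(125,255,255))):
        for c,s,m in blobs(p,lo,hi):
            P=cloud(n,d,m);zz=np.percentile(P[:,2],[5,50,90,99])
            top=P[P[:,2]>zz[3]-4]
            print(n,nm,c,s,"z",zz,"ray36",plane(n,c,36)[:2],"topmean",top.mean(0),len(top))
E
python3 m1.py; python3 -c "
import cv2
p=cv2.imread('pics/top0.png');s=cv2.imread('pics/scene0.png')
a=cv2.resize(p[130:250,130:410],None,fx=2.8,fy=2.8,interpolation=2)[:300]
a=cv2.resize(p[190:250,120:200],(400,300),interpolation=2);b=cv2.resize(s[130:205,350:450],(400,300),interpolation=2)
c=cv2.resize(p[140:220,220:410],(800,300),interpolation=2)
import numpy as np
cv2.imwrite('pics/c1.png',np.vstack([np.hstack([a,b]),c]))"
```

```text
top orange [249.1 166.5] [242 159  16  18 145] z [59.9 64.6 67.5 68.9] ray36 [633.  132.5] topmean [627.4 128.5  66.7] 57
top orange [289.5 179.8] [281 171  19  20 256] z [51.2 58.3 61.5 65. ] ray36 [601.3  33.1] topmean [600.9  28.6  62.1] 43
top orange [334.  182.9] [326 174  18  20 211] z [49.1 58.3 61.8 65. ] ray36 [595.  -74.7] topmean [595.  -76.1  62.3] 43
top blue [136.8 146.8] [131 142  12  11 100] z [147.2 150.1 152.5 153.4] ray36 [679.4 411.3] topmean [649.7 368.  151.2] 66
top blue [330.2 273.4] [325 262  13  37 174] z [-0.4  6.3 26.4 29.2] ray36 [378.  -67.3] topmean [352.1 -64.   27. ] 37
scene orange [370.9 222.5] [362 214  20  18 256] z [40.9 57.6 65.1 66.7] ray36 [616.9 136.7] topmean [625.8 127.   64.7] 85
scene orange [338.7 234.3] [329 226  21  17 279] z [40.9 55.9 60.7 62.7] ray36 [594.   32.8] topmean [600.2  26.9  60.4] 75
scene orange [306.7 251.1] [297 242  21  19 308] z [40.8 56.4 61.  62.8] ray36 [587.7 -76.7] topmean [595.1 -83.4  60.6] 97
scene red [391.4 158.3] [385 148  13  22 185] z [ 82.4 114.5 144.6 147.3] ray36 [428.5 420.3] topmean [500.3 329.8 145.6] 23
scene blue [470.3 126.3] [456 122  26  13 116] z [-275.4 -269.3 -266.7 -263.3] ray36 [471.8 812.9] topmean [ 207.2 1303.  -265.9] 18
scene blue [439.  167.5] [435 164   9   8  65] z [139.5 148.6 151.3 153.2] ray36 [568.3 504.2] topmean [652.3 366.5 150.8] 25
scene blue [267.8 213.4] [258 201  18  23 179] z [ 3.2 19.6 26.5 29.2] ray36 [393.5 -73.9] topmean [361.1 -64.7  26.6] 43
scene blue [208.1 254.4] [187 247  36  30  77] z [ 8.6 12.  14.2 16.5] ray36 [ 428.9 -290.5] topmean [ 384.  -289.2   13.8] 31
```

View pics/c1.png

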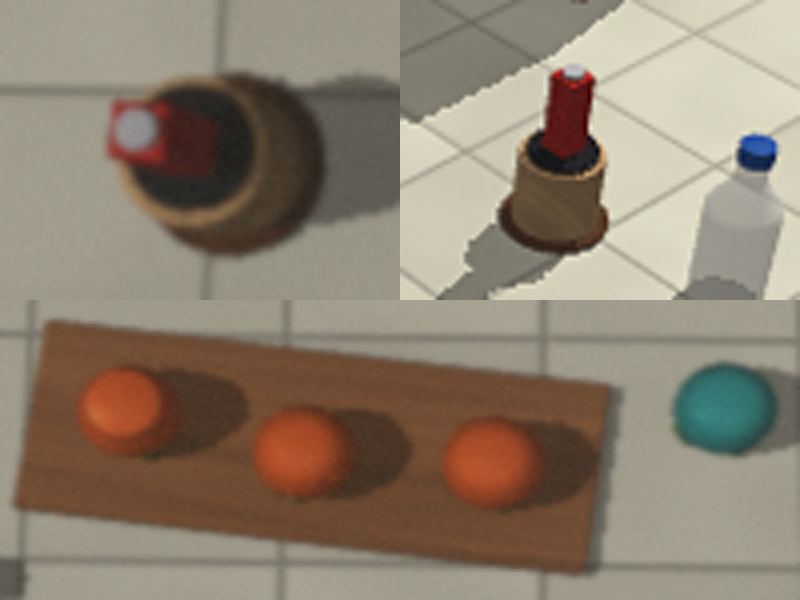

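The enlarged crop confirms three orange fruits on the board, the turquoise one off it, and the red handle standing in the wooden stand. Next I'll refine the positions using depth masks.

```bash
cat > m2.py <<'E'
from h import *
np.set_printoptions(precision=1,suppress=True)
d={n:np.load(f"{n}0.npy") for n in("top","scene")}
for n in d:
    p=cv2.imread(f"pics/{n}0.png");K,R,t=cam(n)
    H=cloud(n,np.where(d[n]>0,d[n],1e4),np.ones_like(d[n],bool)).reshape(400,640,3)
    Z=H[...,2]
    for nm,z0,z1,box in(("fruit",24,80,(540,690,-140,180)),("tester",130,160,(400,600,280,400)),("rim",55,78,(400,600,270,420)),("dish",7,20,(300,500,-420,-200))):
        m=(Z>z0)&(Z<z1)&(H[...,0]>box[0])&(H[...,0]<box[1])&(H[...,1]>box[2])&(H[...,1]<box[3])
        k,l,s,c=cv2.connectedComponentsWithStats(m.astype(np.uint8))
        for i in range(1,k):
            if s[i][4]<25:continue
            P=H[l==i];r=cv2.minAreaRect(P[:,:2].astype(np.float32))
            zt=np.percentile(P[:,2],92);T=P[P[:,2]>zt-3.5]
            print(n,nm,c[i],s[i][4],"rect",np.array(r[0]),np.array(r[1]),round(r[2],1),"mean",P.mean(0),"zt",zt,"topmid",(T.max(0)+T.min(0))/2,np.ptp(T,0)[:2])
            if nm=="fruit":print("   ray36",plane(n,c[i],38))
E
python3 m2.py
```

```text
top fruit [250. 169.] 488 rect [626.3 129.5] [58.5 59. ] 64.3 mean [622.4 127.3  56.7] zt 66.49736897322771 topmid [625.7 129.1  66.6] [39.3 43. ]
   ray36 [626.4 129.8  38. ]
top fruit [291.7 180. ] 482 rect [600.3  28. ] [57.9 55.7] 1.2 mean [597.6  27.1  54.1] zt 61.38866020853114 topmid [599.9  27.3  61.9] [41.5 40.6]
   ray36 [600.7  27.8  38. ]
top fruit [336.6 182.7] 485 rect [594.5 -81.7] [57.1 58.2] 2.2 mean [592.2 -80.2  54.3] zt 61.395501034917636 topmid [593.3 -80.8  61.8] [43.4 42.7]
   ray36 [595.3 -81.1  38. ]
top tester [148.2 215.8] 170 rect [497.5 336.8] [26.7 26.1] 86.5 mean [496.8 334.7 145.7] zt 151.00978453335267 topmid [496.  335.9 151.6] [21.9 22.1]
top rim [161.4 221.2] 476 rect [495.6 335.1] [67.3 70.6] 71.4 mean [492.7 328.7  71.9] zt 77.16989312173854 topmid [497.4 335.   75.9] [65.4 61.2]
top dish [442.  255.7] 3375 rect [ 423.1 -337.4] [151.6 158.2] 0.8 mean [ 424.5 -337.3   12.2] zt 15.172670838614545 topmid [ 423.3 -337.4   15.7] [151.5 158.3]
scene fruit [371.1 224.3] 355 rect [629.5 124.6] [56.5 51.5] 54.6 mean [633.6 119.4  51.8] zt 65.0462922374700
[... 194 characters left out ...]
8  26.7  60.2] [40.2 42.8]
   ray36 [599.9  27.   38. ]
scene fruit [306.6 253. ] 387 rect [596.3 -83.8] [56.7 53.2] 52.2 mean [603.3 -88.6  50.3] zt 60.96891524807901 topmid [596.4 -82.5  61. ] [41.7 40.8]
   ray36 [594.3 -82.1  38. ]
scene tester [392.5 150.5] 88 rect [499.  337.7] [30.6 27.6] 77.4 mean [500.4 332.7 142.2] zt 149.92792889361615 topmid [498.2 334.  149.4] [19.8 21.3]
scene rim [389.4 171.4] 223 rect [500.8 330.2] [70.8 57.9] 33.4 mean [506.8 323.   69.7] zt 76.86029359972544 topmid [497.2 336.1  75.7] [60.  58.7]
scene dish [192.5 269.2] 2125 rect [ 422.  -338.5] [157.6 156.1] 89.0 mean [ 427.9 -340.9   12.5] zt 14.888826123869974 topmid [ 422.4 -338.6   14.8] [154.9 157.5]
```

```bash
cat > go.py <<'E'
import sys,numpy as np
from scipy.spatial.transform import Rotation as R
from workcell import ctrl
# usage: go.py x y z jawangle_deg   (tool pointing down, tool y at jawangle in world)
x,y,z,a=map(float,sys.argv[1:5]);a=np.radians(a)
s=ctrl.state();R0=R.from_quat(s["orientation"]);Y=np.array([np.cos(a),np.sin(a),0]);Z=np.array([0,0,-1.])
R1=R.from_matrix(np.c_[np.cross(Y,Z),Y,Z])
d=R0.inv().apply(np.array([x,y,z])-s["ee_pos"]);w=(R0.inv()*R1).as_rotvec()
print("slide",np.round(d/300,4),"angular",np.round(w/(np.pi/2),4),"mm",np.round(d,1),"deg",np.round(np.degrees(w),1))
print("t",round(s["clock"],2),"pos",np.round(s["ee_pos"],1),"F",np.round(s["ft_force"],2),"w",round(s["gripper_width"],1))
E
python3 go.py 497 336 195 88
```

```text
slide [-1.1564 -0.1175  0.1763] angular [-6.000e-04 -2.000e-04 -2.068e-01] mm [-346.9  -35.3   52.9] deg [ -0.   -0.  -18.6]
t 0.1 pos [184.7 491.2 247.9] F [-0.53 -0.96 -0.04] w 85.5
```

>>> move_arm(increments=[{"slide":[-0.15,-0.01,0],"angular":[0,0,-0.05]},{"slide":[-0.3,-0.03,0],"angular":[0,0,-0.1]},{"slide":[-0.45,-0.05,0],"angular":[0,0,-0.15]},{"slide":[-0.6,-0.07,0],"angular":[0,0,-0.207]},{"slide":[-0.75,-0.09,0],"angular":[0,0,-0.207]},{"slide":[-0.9,-0.11,0.02],"angular":[0,0,-0.207]},{"slide":[-1,-0.117,0.1],"angular":[0,0,-0.207]},{"slide":[-1,-0.117,0.1],"angular":[0,0,-0.207]}], grip=1, squeeze=60)

```text
clock: 0.9
ee_pos: [455.2, 350.4, 214.7]
orientation: [0.019, 1.0, -0.002, -0.002]
ft_force: [-1.4, -0.1, -0.3]
gripper_width: 85.5
```

```bash
python3 go.py 497 336 195 88
```

```text
slide [-0.1412 -0.0423  0.0653] angular [-0.0021 -0.0022 -0.0021] mm [-42.4 -12.7  19.6] deg [-0.2 -0.2 -0.2]
t 0.9 pos [455.2 350.4 214.7] F [-1.38 -0.05 -0.27] w 85.5
```

>>> move_arm(increments=[{"slide":[-0.141,-0.042,0.06],"angular":[0,0,0]},{"slide":[-0.141,-0.042,0.06],"angular":[0,0,0]},{"slide":[-0.141,-0.042,0.12],"angular":[0,0,0]},{"slide":[-0.141,-0.042,0.18],"angular":[0,0,0]},{"slide":[-0.141,-0.042,0.24],"angular":[0,0,0]},{"slide":[-0.141,-0.042,0.3],"angular":[0,0,0]},{"slide":[-0.141,-0.042,0.347],"angular":[0,0,0]},{"slide":[-0.141,-0.042,0.347],"angular":[0,0,0]}])

```text
clock: 1.7
ee_pos: [495.2, 335.8, 109.2]
orientation: [0.019, 1.0, -0.002, -0.003]
ft_force: [-0.1, -0.5, 0.0]
gripper_width: 85.4
```

```bash
python3 go.py 497 336 110 88
python3 - <<'E'
from h import *
s,_=vision.camera("scene");p,_=vision.camera("top")
a=cv2.resize(s[100:220,330:450],(400,400),interpolation=2);b=cv2.resize(p[150:270,90:210],(400,400),interpolation=2)
cv2.imwrite("pics/g1.png",np.hstack([a,b]))
E
```

```text
slide [-0.006   0.0008 -0.0028] angular [-0.0029 -0.0039 -0.0018] mm [-1.8  0.2 -0.9] deg [-0.3 -0.4 -0.2]
t 1.7 pos [495.2 335.8 109.2] F [-0.12 -0.51  0.02] w 85.4
```

View pics/g1.png

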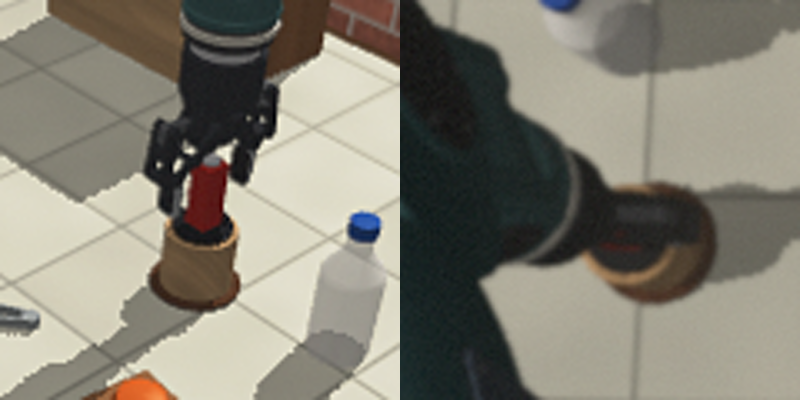

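The fingers stand on either side of the red handle, which is between them at (205,190) in the crop. Closing.

>>> move_arm(increments=[{"slide":[-0.005,0,-0.003],"angular":[0,0,0]},{"slide":[-0.005,0,-0.003],"angular":[0,0,0]},{"slide":[-0.005,0,-0.003],"angular":[0,0,0]},{"slide":[-0.005,0,-0.003],"angular":[0,0,0]},{"slide":[-0.005,0,-0.003],"angular":[0,0,0]},{"slide":[-0.005,0,-0.003],"angular":[0,0,0]},{"slide":[-0.005,0,-0.003],"angular":[0,0,0]},{"slide":[-0.005,0,-0.003],"angular":[0,0,0]}], grip=0, squeeze=60)

```text
clock: 2.6
ee_pos: [497.9, 336.2, 112.3]
orientation: [0.019, 1.0, -0.001, -0.002]
ft_force: [-1.4, 0.3, 6.4]
gripper_width: 25.5
```

```bash
python3 go.py 497 336 200 88; python3 go.py 626 129 190 88
```

```text
slide [ 0.0039 -0.0017 -0.2923] angular [-0.0019 -0.002  -0.0018] mm [  1.2  -0.5 -87.7] deg [-0.2 -0.2 -0.2]
t 2.6 pos [497.9 336.2 112.3] F [-1.36  0.28  6.41] w 25.5
slide [-0.4519 -0.6749 -0.2584] angular [-0.0019 -0.002  -0.0018] mm [-135.6 -202.5  -77.5] deg [-0.2 -0.2 -0.2]
t 2.6 pos [497.9 336.2 112.3] F [-1.36  0.28  6.41] w 25.5
```

>>> move_arm(increments=[{"slide":[0,0,-0.05],"angular":[0,0,0]},{"slide":[0,0,-0.12],"angular":[0,0,0]},{"slide":[0,0,-0.2],"angular":[0,0,0]},{"slide":[0,0,-0.28],"angular":[0,0,0]},{"slide":[-0.05,-0.08,-0.31],"angular":[0,0,0]},{"slide":[-0.12,-0.18,-0.31],"angular":[0,0,0]},{"slide":[-0.2,-0.3,-0.3],"angular":[0,0,0]},{"slide":[-0.28,-0.42,-0.28],"angular":[0,0,0]},{"slide":[-0.36,-0.54,-0.27],"angular":[0,0,0]},{"slide":[-0.42,-0.63,-0.26],"angular":[0,0,0]},{"slide":[-0.452,-0.675,-0.258],"angular":[0,0,0]},{"slide":[-0.452,-0.675,-0.258],"angular":[0,0,0]}])

```text
clock: 3.8
ee_pos: [626.7, 127.4, 189.3]
orientation: [0.02, 1.0, -0.002, -0.002]
ft_force: [-0.4, 0.7, -0.7]
gripper_width: 25.7
```

>>> move_arm(increments=[{"slide":[0,0,0],"angular":[0,0,0]},{"slide":[0,0,0],"angular":[0,0,0]}])

```text
clock: 4.0
ee_pos: [626.2, 128.4, 189.4]
orientation: [0.02, 1.0, -0.001, -0.002]
ft_force: [-0.2, -0.0, -2.4]
gripper_width: 25.3
```

```bash
python3 go.py 626.5 129.5 160 88
python3 - <<'E'
from h import *
s,_=vision.camera("scene");p,_=vision.camera("top")
a=cv2.resize(s[140:260,300:420],(400,400),interpolation=2);b=cv2.resize(p[110:230,190:310],(400,400),interpolation=2)
cv2.imwrite("pics/g2.png",np.hstack([a,b]))
for i in range(4):
  vision.camera("top");st=ctrl.state();print(st["clock"],st["ft_force"],st["ee_pos"])
E
```

```text
slide [-0.0012  0.004   0.0979] angular [-0.0019 -0.0026 -0.0026] mm [-0.4  1.2 29.4] deg [-0.2 -0.2 -0.2]
t 4.0 pos [626.2 128.4 189.4] F [-0.19 -0.01 -2.35] w 25.3
4.15 [-0.13659331 -0.96491003 -0.91611631] [626.35276377 128.34146231 189.53173079]
4.2 [ 0.38126397 -0.40169211 -1.38247446] [626.41573134 128.19394356 189.5353287 ]
4.25 [ 0.66430567 -0.08791489 -1.66476802] [626.49243463 128.02916442 189.50750215]
4.3 [ 0.57397225 -1.01287409 -1.2602671 ] [626.55861279 127.86355453 189.46071786]
```

View pics/g2.png

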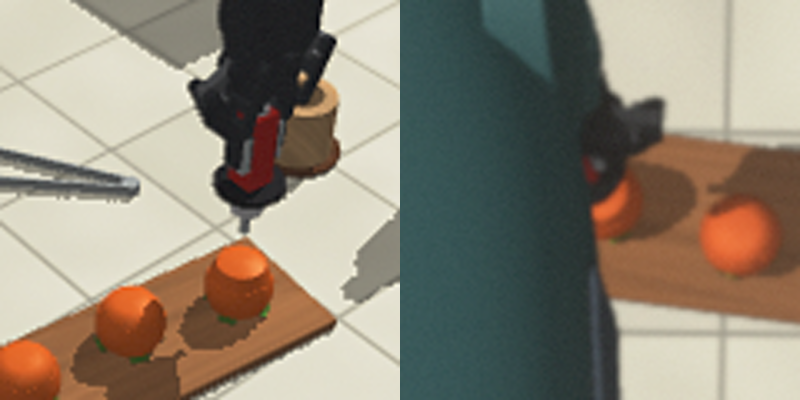

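The tester hangs upright, with its pin at crop (245,225) above the first persimmon's crown. Lowering in steps.

>>> move_arm(increments=[{"slide":[0,0.004,0.04],"angular":[0,0,0]},{"slide":[0,0.004,0.08],"angular":[0,0,0]},{"slide":[0,0.004,0.1],"angular":[0,0,0]},{"slide":[0,0.004,0.105],"angular":[0,0,0]},{"slide":[0,0.004,0.105],"angular":[0,0,0]}])

```text
clock: 4.8
ee_pos: [626.3, 128.9, 157.6]
orientation: [0.02, 1.0, -0.002, -0.002]
ft_force: [-0.0, -0.6, -1.2]
gripper_width: 25.5
```

>>> move_arm(increments=[{"slide":[0,0,0.005],"angular":[0,0,0]},{"slide":[0,0,0.005],"angular":[0,0,0]}])

```text
clock: 5.0
ee_pos: [626.5, 128.9, 156.4]
orientation: [0.02, 1.0, -0.001, -0.002]
ft_force: [0.9, 0.4, -0.4]
gripper_width: 25.2
```

>>> move_arm(increments=[{"slide":[0,0,0.007],"angular":[0,0,0]},{"slide":[0,0,0.007],"angular":[0,0,0]},{"slide":[0,0,0.007],"angular":[0,0,0]}])

```text
clock: 5.3
ee_pos: [626.6, 128.9, 154.5]
orientation: [0.02, 1.0, -0.001, -0.002]
ft_force: [0.0, 0.8, 2.5]
gripper_width: 25.2
```

```bash
cat > f.py <<'E'
from h import *
L=[]
for i in range(5):
  vision.camera("top");s=ctrl.state();L.append(np.r_[s["ft_force"],s["ee_pos"]])
print(round(s["clock"],2),np.round(np.mean(L,0),2),np.round(np.std(L,0),2))
E
python3 f.py
```

```text
5.55 [-2.5000e-01 -1.5000e-01  2.4100e+00  6.2661e+02  1.2891e+02  1.5441e+02] [0.49 0.36 0.35 0.01 0.01 0.04]
```

>>> move_arm(increments=[{"slide":[0,0,0.006],"angular":[0,0,0]},{"slide":[0,0,0.006],"angular":[0,0,0]}])

```text
clock: 5.75
ee_pos: [626.6, 128.9, 152.5]
orientation: [0.02, 1.0, -0.001, -0.002]
ft_force: [0.0, 0.5, 4.2]
gripper_width: 25.4
```

```bash
python3 f.py;python3 f.py;python3 f.py; python3 go.py 600.3 27.5 180 88
```

```text
6.0 [ -0.7   -0.     4.23 626.65 128.91 152.64] [0.42 0.26 0.26 0.01 0.01 0.03]
6.25 [-3.8000e-01 -2.7000e-01  4.2200e+00  6.2663e+02  1.2892e+02  1.5260e+02] [0.31 0.19 0.42 0.01 0.01 0.02]
6.5 [-4.0000e-02  4.7000e-01  4.5900e+00  6.2661e+02  1.2891e+02  1.5257e+02] [0.41 0.42 0.17 0.01 0.01 0.01]
slide [ 0.0746 -0.3415 -0.0902] angular [-0.0019 -0.0022 -0.0029] mm [  22.4 -102.4  -27.1] deg [-0.2 -0.2 -0.3]
t 6.5 pos [626.6 128.9 152.6] F [-0.82  0.02  4.49] w 24.8
```

At 5.9 N the slope is about 0.95 mm/N, so the first fruit is unripe. On to the middle one.

>>> move_arm(increments=[{"slide":[0,0,-0.04],"angular":[0,0,0]},{"slide":[0,0,-0.1],"angular":[0,0,0]},{"slide":[0.02,-0.1,-0.1],"angular":[0,0,0]},{"slide":[0.04,-0.22,-0.09],"angular":[0,0,0]},{"slide":[0.07,-0.32,-0.08],"angular":[0,0,0]},{"slide":[0.075,-0.341,-0.06],"angular":[0,0,0]},{"slide":[0.075,-0.341,-0.03],"angular":[0,0,0]},{"slide":[0.075,-0.341,-0.01],"angular":[0,0,0]},{"slide":[0.075,-0.341,-0.004],"angular":[0,0,0]},{"slide":[0.075,-0.341,-0.004],"angular":[0,0,0]}])

```text
clock: 7.5
ee_pos: [600.1, 28.5, 153.7]
orientation: [0.019, 1.0, -0.001, -0.002]
ft_force: [0.1, -0.4, -1.2]
gripper_width: 25.6
```

```bash
python3 f.py; python3 go.py 600.3 27.5 152 88
```

```text
7.75 [ 9.0000e-02 -5.0000e-01 -1.0000e+00  6.0029e+02  2.8060e+01  1.5428e+02] [0.36 0.32 0.36 0.03 0.18 0.12]
slide [-0.0002 -0.001   0.0079] angular [-0.0019 -0.0019 -0.0027] mm [-0.1 -0.3  2.4] deg [-0.2 -0.2 -0.2]
t 7.75 pos [600.3  27.8 154.4] F [ 0.6  -0.42 -1.46] w 25.7
```

>>> move_arm(increments=[{"slide":[0,0,0.011],"angular":[0,0,0]},{"slide":[0,0,0.011],"angular":[0,0,0]},{"slide":[0,0,0.011],"angular":[0,0,0]}])

```text
clock: 8.05
ee_pos: [600.4, 27.8, 151.2]
orientation: [0.02, 1.0, -0.001, -0.001]
ft_force: [-0.0, 0.5, -0.0]
gripper_width: 25.4
```

```bash
python3 f.py
```

```text
8.3 [4.1000e-01 3.6000e-01 2.8000e-01 6.0037e+02 2.7790e+01 1.5118e+02] [0.54 0.39 0.43 0.03 0.02 0.02]
```

>>> move_arm(increments=[{"slide":[0,0,0.008],"angular":[0,0,0]},{"slide":[0,0,0.008],"angular":[0,0,0]},{"slide":[0,0,0.008],"angular":[0,0,0]}])

```text
clock: 8.6
ee_pos: [600.4, 27.8, 148.9]
orientation: [0.02, 1.0, -0.001, -0.001]
ft_force: [0.9, -0.4, 2.3]
gripper_width: 25.5
```

```bash
python3 f.py
```

```text
8.85 [9.8000e-01 3.9000e-01 2.5200e+00 6.0042e+02 2.7800e+01 1.4888e+02] [0.26 0.23 0.23 0.01 0.01 0.02]
```

>>> move_arm(increments=[{"slide":[0,0,0.006],"angular":[0,0,0]},{"slide":[0,0,0.006],"angular":[0,0,0]},{"slide":[0,0,0.006],"angular":[0,0,0]}])

```text
clock: 9.15
ee_pos: [600.4, 27.8, 147.1]
orientation: [0.02, 1.0, -0.001, -0.001]
ft_force: [0.3, 0.7, 5.0]
gripper_width: 25.3
```

```bash
python3 f.py;python3 f.py;python3 f.py; python3 go.py 594.8 -81.6 180 88
```

```text
9.4 [6.7000e-01 5.4000e-01 4.6900e+00 6.0043e+02 2.7790e+01 1.4712e+02] [0.66 0.69 0.26 0.01 0.01 0.02]
9.65 [8.7000e-01 1.6000e-01 4.7500e+00 6.0043e+02 2.7780e+01 1.4708e+02] [0.06 0.23 0.62 0.01 0.01 0.01]
9.9 [9.5000e-01 5.9000e-01 4.4900e+00 6.0040e+02 2.7790e+01 1.4706e+02] [0.36 0.49 0.66 0.02 0.01 0.02]
slide [ 0.0046 -0.3654 -0.1088] angular [-0.0019 -0.0017 -0.0027] mm [   1.4 -109.6  -32.6] deg [-0.2 -0.2 -0.2]
t 9.9 pos [600.4  27.8 147. ] F [1.42 0.66 4.74] w 25.2
```

The middle fruit gives about 0.85–1.0 mm/N, so it's unripe too. Now the third.

>>> move_arm(increments=[{"slide":[0,0,-0.04],"angular":[0,0,0]},{"slide":[0,0,-0.1],"angular":[0,0,0]},{"slide":[0,-0.08,-0.11],"angular":[0,0,0]},{"slide":[0.003,-0.2,-0.1],"angular":[0,0,0]},{"slide":[0.004,-0.31,-0.09],"angular":[0,0,0]},{"slide":[0.004,-0.36,-0.08],"angular":[0,0,0]},{"slide":[0.004,-0.365,-0.05],"angular":[0,0,0]},{"slide":[0.004,-0.365,-0.03],"angular":[0,0,0]},{"slide":[0.004,-0.365,-0.023],"angular":[0,0,0]},{"slide":[0.004,-0.365,-0.023],"angular":[0,0,0]}])

```text
clock: 10.9
ee_pos: [594.7, -80.5, 153.9]
orientation: [0.019, 1.0, -0.001, -0.002]
ft_force: [-0.5, 0.2, -1.4]
gripper_width: 25.2
```

```bash
python3 f.py; python3 go.py 594.8 -81.6 151 88
```

```text
11.15 [-1.0000e-02 -7.0000e-02 -1.1700e+00  5.9504e+02 -8.0950e+01  1.5447e+02] [0.36 0.46 0.39 0.08 0.23 0.12]
slide [ 0.0009 -0.0011  0.0119] angular [-0.002  -0.0014 -0.0024] mm [ 0.3 -0.3  3.6] deg [-0.2 -0.1 -0.2]
t 11.15 pos [595.1 -81.3 154.6] F [ 0.05 -0.72 -1.49] w 25.4
```

>>> move_arm(increments=[{"slide":[0,0,0.011],"angular":[0,0,0]},{"slide":[0,0,0.011],"angular":[0,0,0]},{"slide":[0,0,0.011],"angular":[0,0,0]}])

```text
clock: 11.45
ee_pos: [595.2, -81.2, 151.3]
orientation: [0.019, 1.0, -0.002, -0.001]
ft_force: [0.5, 0.1, -0.5]
gripper_width: 25.2
```

```bash
python3 f.py
```

```text
11.7 [ 7.9000e-01 -2.7000e-01 -3.6000e-01  5.9516e+02 -8.1270e+01  1.5135e+02] [0.47 0.19 0.15 0.03 0.01 0.02]
```

>>> move_arm(increments=[{"slide":[0,0,0.008],"angular":[0,0,0]},{"slide":[0,0,0.008],"angular":[0,0,0]},{"slide":[0,0,0.008],"angular":[0,0,0]}])

```text
clock: 12.0
ee_pos: [595.2, -81.3, 148.9]
orientation: [0.019, 1.0, -0.002, -0.001]
ft_force: [0.2, 0.2, 0.4]
gripper_width: 25.3
```

```bash
python3 f.py
```

```text
12.25 [ 7.0000e-01  1.9000e-01  7.6000e-01  5.9517e+02 -8.1290e+01  1.4897e+02] [0.7  0.14 0.4  0.01 0.01 0.01]
```

>>> move_arm(increments=[{"slide":[0,0,0.008],"angular":[0,0,0]},{"slide":[0,0,0.016],"angular":[0,0,0]},{"slide":[0,0,0.016],"angular":[0,0,0]},{"slide":[0,0,0.016],"angular":[0,0,0]}])

```text
clock: 12.65
ee_pos: [595.2, -81.3, 144.2]
orientation: [0.019, 1.0, -0.002, -0.001]
ft_force: [0.5, 0.6, 2.2]
gripper_width: 25.4
```

```bash
python3 f.py
```

```text
12.9 [  0.64   0.65   3.37 595.21 -81.3  144.25] [0.48 0.47 0.32 0.01 0.01 0.02]
```

>>> move_arm(increments=[{"slide":[0,0,0.008],"angular":[0,0,0]},{"slide":[0,0,0.008],"angular":[0,0,0]},{"slide":[0,0,0.008],"angular":[0,0,0]}])

```text
clock: 13.2
ee_pos: [595.2, -81.3, 141.8]
orientation: [0.019, 1.0, -0.002, -0.001]
ft_force: [0.2, -0.1, 4.3]
gripper_width: 25.5
```

```bash
python3 f.py;python3 f.py;python3 f.py;python3 f.py; python3 go.py 497.5 336.0 205 88
```

```text
13.45 [  0.95   0.83   4.1  595.2  -81.31 141.88] [0.52 0.82 0.53 0.02 0.01 0.02]
13.7 [  1.06   0.63   4.36 595.21 -81.33 141.87] [0.23 0.39 0.46 0.01 0.02 0.01]
13.95 [ 1.0100e+00  5.2000e-01  4.0800e+00  5.9518e+02 -8.1310e+01  1.4183e+02] [0.28 0.47 0.38 0.01 0.02 0.01]
14.2 [ 1.0800e+00  1.8000e-01  3.8500e+00  5.9519e+02 -8.1330e+01  1.4184e+02] [0.45 0.31 0.56 0.01 0.02 0.01]
slide [ 0.3796  1.3767 -0.2142] angular [-0.002  -0.0011 -0.0024] mm [113.9 413.  -64.3] deg [-0.2 -0.1 -0.2]
t 14.2 pos [595.2 -81.3 141.8] F [ 1.02 -0.05  4.44] w 25.4
```

The third fruit at (595,-81) gives 2.1 mm/N and held 5.6 N with over 4 mm of sink, so it's the ripe one. Returning the tester.

>>> move_arm(increments=[{"slide":[0,0,-0.05],"angular":[0,0,0]},{"slide":[0,0,-0.12],"angular":[0,0,0]},{"slide":[0.02,0.06,-0.19],"angular":[0,0,0]},{"slide":[0.06,0.18,-0.22],"angular":[0,0,0]},{"slide":[0.1,0.32,-0.22],"angular":[0,0,0]},{"slide":[0.15,0.47,-0.22],"angular":[0,0,0]},{"slide":[0.2,0.62,-0.22],"angular":[0,0,0]},{"slide":[0.25,0.77,-0.22],"angular":[0,0,0]},{"slide":[0.3,0.9,-0.22],"angular":[0,0,0]},{"slide":[0.34,0.98,-0.22],"angular":[0,0,0]},{"slide":[0.36,1.0,-0.22],"angular":[0,0,0]}])

```text
clock: 15.3
ee_pos: [497.5, 224.9, 206.5]
orientation: [0.018, 1.0, -0.002, -0.002]
ft_force: [0.3, 0.4, -1.3]
gripper_width: 25.0
```

```bash
python3 go.py 497.9 336.2 205 88
```

```text
slide [0.012  0.3709 0.0039] angular [-0.0022 -0.002  -0.0007] mm [  3.6 111.3   1.2] deg [-0.2 -0.2 -0.1]
t 15.3 pos [497.5 224.9 206.5] F [ 0.27  0.39 -1.34] w 25.0
```

>>> move_arm(increments=[{"slide":[0.005,0.12,0.004],"angular":[0,0,0]},{"slide":[0.01,0.26,0.004],"angular":[0,0,0]},{"slide":[0.012,0.35,0.004],"angular":[0,0,0]},{"slide":[0.012,0.371,0.004],"angular":[0,0,0]},{"slide":[0.012,0.371,0.004],"angular":[0,0,0]},{"slide":[0.012,0.371,0.004],"angular":[0,0,0]},{"slide":[0.012,0.371,0.004],"angular":[0,0,0]}])

```text
clock: 16.0
ee_pos: [498.1, 334.9, 205.0]
orientation: [0.019, 1.0, -0.002, -0.002]
ft_force: [-0.3, 0.3, -0.5]
gripper_width: 25.1
```

```bash
python3 go.py 497.9 336.2 113 88
python3 - <<'E'
from h import *
s,_=vision.camera("scene")
cv2.imwrite("pics/g3.png",cv2.resize(s[90:210,320:440],(480,480),interpolation=2))
E
```

```text
slide [-3.000e-04  5.300e-03  3.068e-01] angular [-0.0024 -0.0021 -0.0016] mm [-0.1  1.6 92. ] deg [-0.2 -0.2 -0.1]
t 16.0 pos [498.1 334.9 205. ] F [-0.32  0.29 -0.5 ] w 25.1
```

View pics/g3.png

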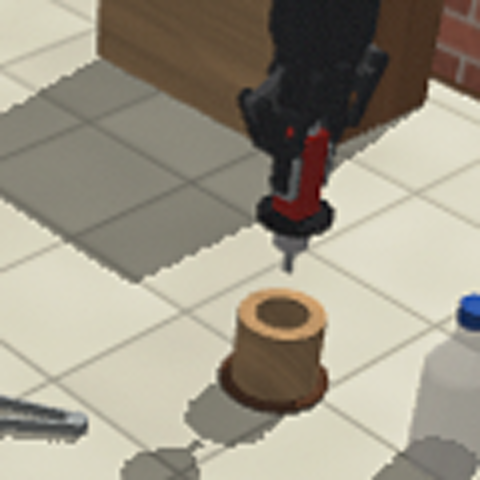

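The tester hangs with its pin at (290,265), over the stand's hole at (283,315). Lowering it.

>>> move_arm(increments=[{"slide":[0,0.005,0.05],"angular":[0,0,0]},{"slide":[0,0.005,0.11],"angular":[0,0,0]},{"slide":[0,0.005,0.17],"angular":[0,0,0]},{"slide":[0,0.005,0.23],"angular":[0,0,0]},{"slide":[0,0.005,0.275],"angular":[0,0,0]},{"slide":[0,0.005,0.295],"angular":[0,0,0]},{"slide":[0,0.005,0.305],"angular":[0,0,0]},{"slide":[0,0.005,0.305],"angular":[0,0,0]}])

```text
clock: 16.85
ee_pos: [498.0, 336.1, 113.9]
orientation: [0.019, 1.0, -0.002, -0.002]
ft_force: [-1.0, -0.3, -1.5]
gripper_width: 25.4
```

```bash
python3 f.py
```

```text
17.1 [ 3.2000e-01 -2.0000e-02 -1.4500e+00  4.9813e+02  3.3631e+02  1.1421e+02] [0.63 0.19 0.45 0.04 0.07 0.06]
```

>>> move_arm(increments=[{"slide":[0,0,0.006],"angular":[0,0,0]},{"slide":[0,0,0.006],"angular":[0,0,0]},{"slide":[0,0,0.006],"angular":[0,0,0]}])

```text
clock: 17.4
ee_pos: [498.1, 336.4, 112.4]
orientation: [0.019, 1.0, -0.002, -0.001]
ft_force: [-0.1, 0.7, -0.7]
gripper_width: 25.2
```

```bash
python3 f.py
```

```text
17.65 [ 3.4000e-01  5.1000e-01 -3.7000e-01  4.9812e+02  3.3642e+02  1.1238e+02] [0.35 0.59 0.35 0.01 0.01 0.01]
```

>>> move_arm(increments=[{"slide":[0,0,0],"angular":[0,0,0]},{"slide":[0,0,0],"angular":[0,0,0]},{"slide":[0,0,0],"angular":[0,0,0]},{"slide":[0,0,0],"angular":[0,0,0]},{"slide":[0,0,0],"angular":[0,0,0]},{"slide":[0,0,0],"angular":[0,0,0]},{"slide":[0,0,0],"angular":[0,0,0]},{"slide":[0,0,0],"angular":[0,0,0]}], grip=1)

```text
clock: 18.45
ee_pos: [498.1, 336.4, 112.4]
orientation: [0.019, 1.0, -0.002, -0.001]
ft_force: [0.3, -0.6, -0.2]
gripper_width: 85.0
```

>>> move_arm(increments=[{"slide":[0,0,-0.06],"angular":[0,0,0]},{"slide":[0,0,-0.14],"angular":[0,0,0]},{"slide":[0,0,-0.25],"angular":[0,0,0]},{"slide":[0,-0.1,-0.33],"angular":[0,0,0]},{"slide":[0,-0.25,-0.33],"angular":[0,0,0]},{"slide":[-0.02,-0.4,-0.33],"angular":[0,0,0]},{"slide":[-0.08,-0.55,-0.33],"angular":[0,0,0]},{"slide":[-0.14,-0.7,-0.33],"angular":[0,0,0]},{"slide":[-0.2,-0.85,-0.33],"angular":[0,0,0]},{"slide":[-0.26,-0.98,-0.33],"angular":[0,0,0]},{"slide":[-0.3,-1,-0.33],"angular":[0,0,0]}])

```text
clock: 19.55
ee_pos: [578.0, 29.7, 212.1]
orientation: [0.021, 1.0, -0.002, -0.001]
ft_force: [-0.2, 0.8, -0.4]
gripper_width: 85.4
```

```bash
cat > look.py <<'E'
import sys;sys.argv=[sys.argv[0],sys.argv[1]]
from h import *
k=sys.argv[1]
for n in("scene","top"):
    p,d=vision.camera(n);cv2.imwrite(f"pics/{n}{k}.png",p);np.save(f"{n}{k}.npy",d)
src=open("m2.py").read().replace("0.npy",k+".npy").replace("0.png",k+".png")
exec(src)
E
python3 look.py 4 | cut -c1-400; python3 go.py 594.8 -81.6 180 88;python3 go.py 594.8 -81.6 180 0
```

```text
top fruit [336.6 182.7] 485 rect [594.3 -81.6] [57.9 58.5] 3.7 mean [592.5 -80.2  52.7] zt 58.93138935303472 topmid [595.5 -80.9  59.7] [40.1 42.8]
   ray36 [595.2 -81.   38. ]
top tester [148.3 215.7] 169 rect [497.4 337. ] [28.  25.9] 87.4 mean [496.9 334.5 146.1] zt 151.8727567699526 topmid [496.9 336.3 151.6] [24.2 25.5]
top rim [161.5 221. ] 465 rect [495.5 335.2] [67.6 70.9] 70.3 mean [493.  328.5  71.9] zt 77.10290714156928 topmid [493.9 336.5  75.8] [63.2 58.4]
top dish [442.  255.7] 3365 rect [ 423.1 -337.9] [151.5 158.5] 1.0 mean [ 424.3 -337.3   12.2] zt 15.35180620522782 topmid [ 423.1 -337.2   15.7] [151.5 154.4]
scene fruit [371.1 224.3] 351 rect [628.9 125.2] [57.5 50.8] 58.1 mean [633.6 119.3  51.8] zt 65.3525045974108 topmid [624.7 127.8  65.3] [40.2 40.7]
   ray36 [623.9 130.3  38. ]
scene fruit [338.6 235.9] 349 rect [603.6  24.6] [57.8 51. ] 71.3 mean [608.7  18.9  49.8] zt 60.7861141800137 topmid [599.2  25.9  60.9] [39.  40.4]
   ray36 [600.2  26.7  38. ]
scene fruit [306.6 253.1] 382 rect [595.8 -83.5] [56.7 55.9] 51.5 mean [602.4 -88.1  48.8] zt 57.78021138207
[... 193 characters left out ...]
496.9 335.9 149.8] [21.5 21. ]
scene rim [389.4 171.5] 231 rect [502.  329.9] [71.1 58.5] 39.5 mean [506.9 322.9  69.7] zt 76.85313168752106 topmid [497.4 336.   75.7] [58.8 59.2]
scene dish [192.5 269.2] 2119 rect [ 423.6 -338. ] [158.8 156.3] 79.5 mean [ 427.9 -340.9   12.5] zt 14.829817593245256 topmid [ 423.4 -338.2   14.7] [153.1 157.3]
slide [-0.071  -0.3756  0.1067] angular [-0.002  -0.0015 -0.0032] mm [ -21.3 -112.7   32. ] deg [-0.2 -0.1 -0.3]
t 19.65 pos [578.1  31.9 211.7] F [-0.61 -0.08  0.42] w 85.1
slide [-0.071  -0.3756  0.1067] angular [-2.800e-03  3.000e-04  9.746e-01] mm [ -21.3 -112.7   32. ] deg [-0.2  0.  87.7]
t 19.65 pos [578.1  31.9 211.7] F [-0.61 -0.08  0.42] w 85.1
```

View pics/scene4.png

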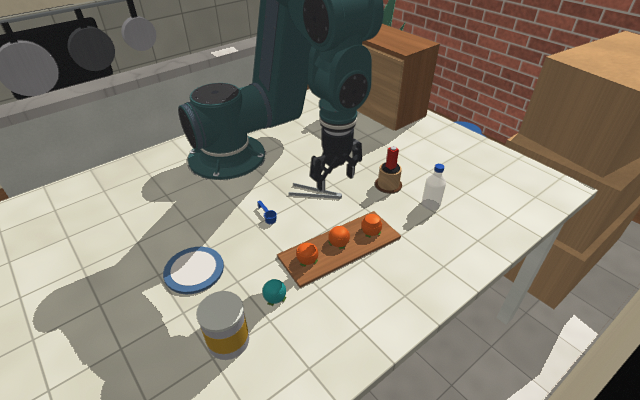

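The tester is back in its stand, flange on the rim. The ripe crown at (307,250) shows a dent about 3 mm deep, and nothing else has moved. Approaching the ripe fruit.

>>> move_arm(increments=[{"slide":[-0.03,-0.12,0],"angular":[0,0,0]},{"slide":[-0.06,-0.26,0],"angular":[0,0,0]},{"slide":[-0.071,-0.35,0.05],"angular":[0,0,0]},{"slide":[-0.071,-0.376,0.15],"angular":[0,0,0]},{"slide":[-0.071,-0.376,0.25],"angular":[0,0,0]},{"slide":[-0.071,-0.376,0.35],"angular":[0,0,0]},{"slide":[-0.071,-0.376,0.4],"angular":[0,0,0]},{"slide":[-0.071,-0.376,0.4],"angular":[0,0,0]}], squeeze=30)

```text
clock: 20.45
ee_pos: [593.1, -80.6, 90.3]
orientation: [0.019, 1.0, -0.001, -0.003]
ft_force: [-0.4, -0.0, 1.0]
gripper_width: 85.3
```

```bash
python3 go.py 594.9 -81.5 32 88
python3 - <<'E'
from h import *
s,_=vision.camera("scene")
cv2.imwrite("pics/g5.png",cv2.resize(s[160:300,230:400],(680,560),interpolation=2))
E
```

```text
slide [-0.0074 -0.0024  0.1942] angular [-0.0014 -0.0038 -0.0025] mm [-2.2 -0.7 58.2] deg [-0.1 -0.3 -0.2]
t 20.45 pos [593.1 -80.6  90.3] F [-0.36 -0.    0.99] w 85.3
```

View pics/g5.png

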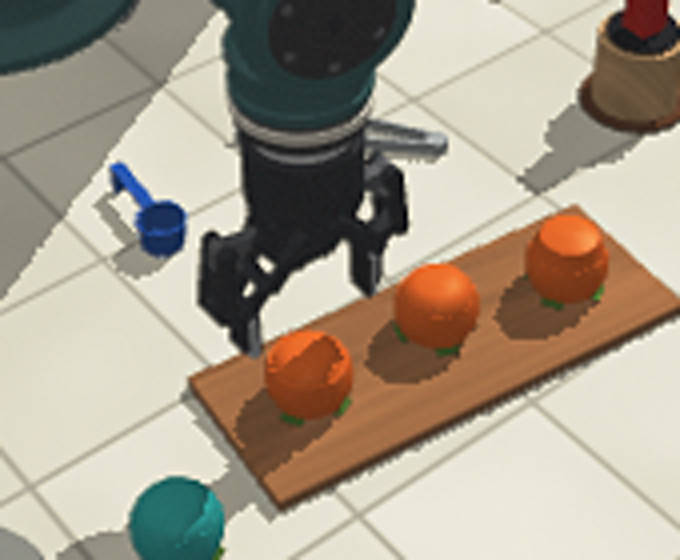

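The open fingers straddle the ripe fruit at crop (308,375). The neighbouring fruit and the turquoise one are clear. Going down.

>>> move_arm(increments=[{"slide":[-0.007,-0.003,0.04],"angular":[0,0,0]},{"slide":[-0.007,-0.003,0.08],"angular":[0,0,0]},{"slide":[-0.007,-0.003,0.13],"angular":[0,0,0]},{"slide":[-0.007,-0.003,0.17],"angular":[0,0,0]},{"slide":[-0.007,-0.003,0.19],"angular":[0,0,0]},{"slide":[-0.007,-0.003,0.192],"angular":[0,0,0]}])

```text
clock: 21.1
ee_pos: [595.3, -81.9, 33.4]
orientation: [0.019, 1.0, -0.001, -0.003]
ft_force: [0.1, -0.5, -0.2]
gripper_width: 85.4
```

>>> move_arm(increments=[{"slide":[0,0,0],"angular":[0,0,0]},{"slide":[0,0,0],"angular":[0,0,0]},{"slide":[0,0,0],"angular":[0,0,0]},{"slide":[0,0,0],"angular":[0,0,0]},{"slide":[0,0,0],"angular":[0,0,0]},{"slide":[0,0,0],"angular":[0,0,0]},{"slide":[0,0,-0.01],"angular":[0,0,0]},{"slide":[0,0,-0.03],"angular":[0,0,0]},{"slide":[0,0,-0.05],"angular":[0,0,0]}], grip=0, squeeze=30)

```text
clock: 22.0
ee_pos: [595.5, -81.9, 48.9]
orientation: [0.019, 1.0, -0.001, -0.003]
ft_force: [-0.4, -0.7, -1.3]
gripper_width: 58.9
```

```bash
python3 go.py 423 -338 120 88; python3 f.py
python3 - <<'E'
from h import *
s,_=vision.camera("scene")
cv2.imwrite("pics/g6.png",cv2.resize(s[160:300,230:400],(680,560),interpolation=2))
E
```

```text
slide [ 0.5425 -0.876  -0.2322] angular [-0.0015 -0.0032 -0.0025] mm [ 162.7 -262.8  -69.7] deg [-0.1 -0.3 -0.2]
t 22.0 pos [595.5 -81.9  48.9] F [-0.38 -0.71 -1.32] w 58.9
22.25 [ 1.1000e-01 -1.1000e-01 -1.4300e+00  5.9574e+02 -8.1950e+01  4.9050e+01] [0.31 0.38 0.88 0.22 0.04 0.57]
```

View pics/g6.png

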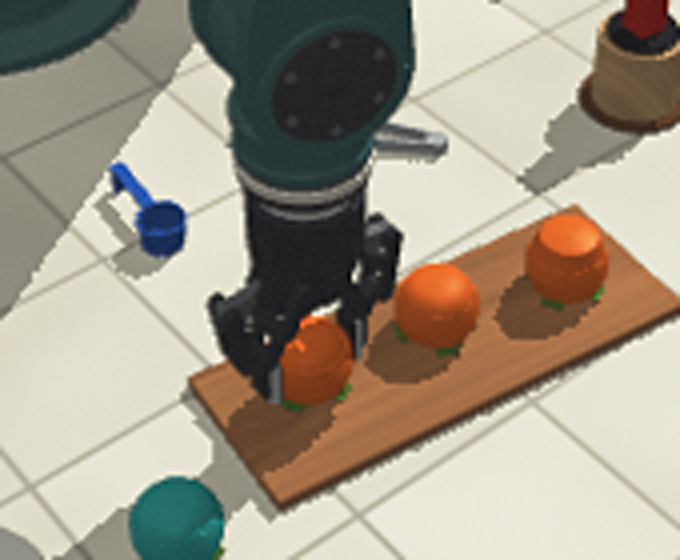

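The ripe persimmon is held between the pads and off the board. Carrying it to the dish.

>>> move_arm(increments=[{"slide":[0,0,-0.06],"angular":[0,0,0]},{"slide":[0,0,-0.14],"angular":[0,0,0]},{"slide":[0.02,-0.05,-0.21],"angular":[0,0,0]},{"slide":[0.07,-0.13,-0.23],"angular":[0,0,0]},{"slide":[0.13,-0.23,-0.23],"angular":[0,0,0]},{"slide":[0.2,-0.33,-0.23],"angular":[0,0,0]},{"slide":[0.27,-0.44,-0.23],"angular":[0,0,0]},{"slide":[0.34,-0.55,-0.23],"angular":[0,0,0]},{"slide":[0.41,-0.66,-0.23],"angular":[0,0,0]},{"slide":[0.47,-0.76,-0.23],"angular":[0,0,0]},{"slide":[0.52,-0.84,-0.23],"angular":[0,0,0]},{"slide":[0.542,-0.876,-0.23],"angular":[0,0,0]}])

```text
clock: 23.5
ee_pos: [421.7, -339.7, 118.5]
orientation: [0.02, 1.0, -0.001, -0.003]
ft_force: [-0.9, 0.1, -1.0]
gripper_width: 58.7
```

```bash
python3 f.py; python3 go.py 423 -338 35.5 88
```

```text
23.75 [-2.6000e-01  1.8000e-01 -9.5000e-01  4.2272e+02 -3.3836e+02  1.1855e+02] [0.25 1.03 0.22 0.68 1.11 0.03]
slide [-0.     -0.0023  0.277 ] angular [-0.0012 -0.0034 -0.0021] mm [-0.  -0.7 83.1] deg [-0.1 -0.3 -0.2]
t 23.75 pos [ 423.5 -337.2  118.6] F [ 0.1   0.32 -0.62] w 58.6
```

>>> move_arm(increments=[{"slide":[0,0,0.05],"angular":[0,0,0]},{"slide":[0,0,0.11],"angular":[0,0,0]},{"slide":[0,0,0.17],"angular":[0,0,0]},{"slide":[0,0,0.22],"angular":[0,0,0]},{"slide":[0,0,0.25],"angular":[0,0,0]},{"slide":[0,0,0.265],"angular":[0,0,0]},{"slide":[0,0,0.275],"angular":[0,0,0]},{"slide":[0,0,0.28],"angular":[0,0,0]},{"slide":[0,0,0.28],"angular":[0,0,0]}])

```text
clock: 24.65
ee_pos: [423.2, -337.4, 34.9]
orientation: [0.019, 1.0, -0.001, -0.003]
ft_force: [-0.2, -0.1, -2.1]
gripper_width: 58.6
```

```bash
python3 f.py
```

```text
24.9 [ 6.0000e-02 -3.5000e-01 -1.3900e+00  4.2314e+02 -3.3746e+02  3.4930e+01] [0.43 0.4  0.21 0.04 0.01 0.05]
```

>>> move_arm(increments=[{"slide":[0,0,0.005],"angular":[0,0,0]},{"slide":[0,0,0.005],"angular":[0,0,0]},{"slide":[0,0,0.005],"angular":[0,0,0]}])

```text
clock: 25.2
ee_pos: [423.2, -337.6, 34.1]
orientation: [0.019, 1.0, -0.001, -0.002]
ft_force: [-2.5, 2.4, 12.2]
gripper_width: 58.7
```

```bash
python3 f.py
```

```text
25.45 [  -2.61    3.23   11.84  423.19 -337.57   34.07] [0.64 0.23 0.25 0.02 0.02 0.01]
```

>>> move_arm(increments=[{"slide":[0,0,-0.001],"angular":[0,0,0]},{"slide":[0,0,-0.001],"angular":[0,0,0]}])

```text
clock: 25.65
ee_pos: [423.3, -337.7, 34.5]
orientation: [0.019, 1.0, -0.001, -0.002]
ft_force: [-0.1, 0.7, -1.9]
gripper_width: 58.4
```

>>> move_arm(increments=[{"slide":[0,0,0],"angular":[0,0,0]},{"slide":[0,0,0],"angular":[0,0,0]},{"slide":[0,0,0],"angular":[0,0,0]},{"slide":[0,0,0],"angular":[0,0,0]},{"slide":[0,0,0],"angular":[0,0,0]},{"slide":[0,0,0],"angular":[0,0,0]},{"slide":[0,0,-0.05],"angular":[0,0,0]},{"slide":[0,0,-0.13],"angular":[0,0,0]},{"slide":[0,0,-0.25],"angular":[0,0,0]},{"slide":[0,0,-0.4],"angular":[0,0,0]},{"slide":[0,0,-0.5],"angular":[0,0,0]},{"slide":[0,0,-0.5],"angular":[0,0,0]}], grip=1)

```text
clock: 26.85
ee_pos: [425.1, -338.5, 188.4]
orientation: [0.019, 1.0, -0.004, 0.0]
ft_force: [-0.2, -0.6, -1.4]
gripper_width: 85.6
```

```bash
python3 f.py; sed -i 's/("tester"/("dfruit",24,100,(340,500,-420,-260)),("tester"/' m2.py; python3 look.py 7 | cut -c1-330; python3 -c "
import numpy as np;from h import *
for n in('scene','top'):
    p=cv2.imread(f'pics/{n}7.png')
"
```

```text
27.1 [ 1.2000e-01 -1.5000e-01 -4.0000e-01  4.2385e+02 -3.3717e+02  1.8428e+02] [0.49 0.46 0.65 0.4  0.4  1.04]
top fruit [250. 169.] 489 rect [626.  130.1] [58.7 58.5] 62.6 mean [622.4 127.3  56.7] zt 66.14066383030757 topmid [625.9 130.1  66.1] [39.1 40.9]
   ray36 [626.4 129.8  38. ]
top fruit [291.6 179.9] 484 rect [600.1  28. ] [57.4 55.6] 1.1 mean [597.7  27.2  53.9] zt 61.09917468821545 topmid [600.3  28.6  61.6] [41.4 43.1]
   ray36 [600.7  27.9  38. ]
top dfruit [443.3 261.7] 234 rect [ 411.6 -330.1] [59.8 32.7] 63.1 mean [ 409.  -329.6   50.1] zt 58.61093562570423 topmid [ 410.6 -335.2   58.5] [14.1 39.2]
top tester [148.3 215.7] 167 rect [497.2 336.7] [26.2 25.6] 89.0 mean [497.  334.5 146. ] zt 151.32646803315433 topmid [498.1 337.8 151.6] [21.7 20.6]
top rim [161.3 221.2] 475 rect [495.6 335. ] [66.8 70.6] 71.5 mean [492.6 328.8  72.1] zt 77.29812740795064 topmid [493.9 336.1  75.9] [63.2 62.5]
top dish [436.9 256. ] 2374 rect [ 423.1 -334.5] [151.8 152.4] 1.2 mean [ 423.6 -325.1   12.2] zt 15.306923661102788 topmid [ 423.2 -334.3   15.9] [151.6 147.9]
scene fruit [371.1 
[... 264 characters left out ...]
085261775 topmid [601.9  26.3  60.4] [40.4 43.4]
   ray36 [599.9  26.9  38. ]
scene dfruit [191.  260.7] 405 rect [ 425.6 -337.3] [58.3 52.7] 78.8 mean [ 432.6 -339.4   48.9] zt 58.78882064365426 topmid [ 422.4 -337.8   58.5] [40.5 41.2]
scene tester [392.5 150.5] 87 rect [495.6 336.3] [28.3 29.4] 87.2 mean [500.5 332.2 142.7] zt 151.38894815199578 topmid [496.5 334.5 150.8] [17.6 16.4]
scene rim [389.6 171.7] 222 rect [501.9 330.1] [71.1 57.7] 39.1 mean [508.3 322.5  69.6] zt 76.8314232863686 topmid [500.4 334.9  75.7] [54.1 60.9]
scene dish [192.9 271.3] 1715 rect [ 421.6 -338.5] [158.  156.7] 89.9 mean [ 435.  -343.2   12.4] zt 14.83980091607048 topmid [ 422.5 -338.2   15.5] [155.  157.3]
```

View pics/scene7.png

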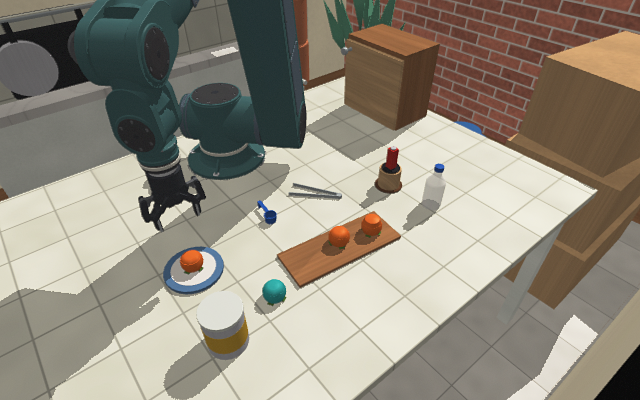

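The persimmon stands upright on the middle of the dish, with its centre at about (422,-338) against (423,-338) for the dish. The tester is in its stand, and the other items are in place. Handing in.

```bash
python3 -c "
from workcell import ticket;print(ticket.close_job())"
```

```text
the job is handed in; nothing more can be done
None
```

I found the ripe persimmon, stood it on the middle of the dish and handed the job in at about 27 s of the 72 s allowed; no verdict was reported.

| Persimmon, world x, y (mm) | Give (mm/N) | Held at | Result |
|---|---|---|---|
| (626, 129) | about 0.95 | 5.9 N | unripe |
| (600, 28) | about 0.85–1.0 | 6.1 N | unripe |
| (595, -81) | about 2 | 5.6 N | ripe, dent of about 3 mm by depth camera |

**Tester:** it is back in its stand with the flange on the rim, about 1 mm from where it started. No contact force I read came near 10 N.

**Ripe persimmon:** the last depth check put it within about 1 mm of the dish's middle. I judged it upright from its level crown and the picture. It touched down at about 12 N on the wrist; I backed off slightly before letting go, and the dish did not move measurably.

**Everything else:** the two unripe persimmons measured within about 1 mm of their start. I checked the tin, bottle, scoop and tong only by eye in the last picture, and they look untouched.

**Check that disagreed:** the last top view had the gripper partly covering the fruit, so its centre there read off, at about (411, -330). I used the clear scene view instead.

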